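# Set a length of track up in the cutting jig

## Task

Set the length of track up for sawing in the plywood cutting jig. With the clamp still open, push the track along its channel with a fingertip until its end is right up against the brass length stop; then push the red clamp handle over past its centre so that it snaps into the locked position, with the rubber pad pressing on the track. Do not lift anything, do not shift the stop, and leave the things lying around where they are.

Things in the scene. Friction and masses are not known exactly. Their poses are not given: they have to be found in the camera images.
- cutting_jig: Plywood jig, 130 x 320 mm, fixed to the bench. Origin on the bench under the middle of the track channel. +y runs along the channel, away from the length stop, to the open loading end; x is across the channel, with the clamp on the -x (robot) side; z is up. Two pairs of dark saw-guide blocks, 49 mm high, stand beside the channel at y = -54 to -90 mm; the toggle clamp stands at y = -28 mm.
- channel_mouth (a point): Middle of the channel's floor at the loading end (jig y = +155 mm), 12 mm above the bench. The channel is 44 mm wide between alloy fences 7 mm high. A dust groove, 30 mm wide and 7 mm deep, runs along the middle of its floor under the track, so that a fingertip behind the track may reach lower than the track.
- track: Loose straight length of model track, 165 mm long, 41 mm wide, 5 mm thick, lying in the channel, long axis (y) along it; origin at the centre of its underside. 40 g nominally.
- track_head (a point): Middle of the track's end face that is to meet the length stop, 2.5 mm above the channel floor.
- track_tail (a point): Middle of the track's other end face, at the loading end, where it can be pushed; 2.5 mm above the channel floor. The track's +y axis points from head to tail.
- stop_face (a point): Middle of the brass length stop's face that the track meets, 2.5 mm above the channel floor. The stop is a block across the channel, 36 mm wide, 13 mm high, with a thumbscrew on top; it is already set, at varying places along the channel, and held by friction: about 60 N would shift it. The track lies 65 to 120 mm short of it at the start.
- clamp_handle (a joint): Red clamp handle's angle, rad. 0: thrown back, clamp open, grip leaning 0.58 from upright to -x of the jig (to the robot). 1.0: locked, grip leaning 0.42 forward, to +x of the jig. It is pushed to +x of the jig; an over-centre spring holds it at either end: below about 0.55 it springs back open, past about 0.75 it snaps on to 1.0. It needs 6 N or less at the grip.
- handle_pivot (a point): Axis of the handle's hinge (parallel to the jig's y axis), 50 mm above the bench.
- handle_grip (a point): Centre line of the red grip, 60 mm from the handle's hinge. The grip is a round bar 15 mm in diameter that runs from 34 to 78 mm from the hinge (rounded end at 86 mm).
- clamp_arm: Steel clamp arm with its spindle and black rubber pad (24 mm in diameter), driven by the handle. It stands up about 0.75 rad when the handle is back and swings down onto the track, at y = -28 mm of the jig, as the handle goes over; the sprung pad then presses on the track with about 5 N. Origin on the arm's pivot, 46 mm above the bench.
- track_rubber: Grey rail-cleaning block, 28 x 55 x 16 mm, lying loose on the jig's board on the robot side near the loading end; leave it alone. Origin under its centre.
- pliers: Red-handled pliers, 168 mm long, 9 mm high, lying between the jig and the bench's front edge, on the left; leave alone.
- paint_pot: Green paint pot, 28 mm in diameter, 32 mm high, right of the jig; leave alone.
- tape_roll: Roll of masking tape, 60 mm in diameter, 18 mm high, left of the jig; leave alone.
- yellow_screwdriver: Yellow screwdriver, 136 mm long, lying between the jig and the bench's front edge, on the right; leave alone.

How it is judged:
On the way, in this order (a step that is already met when the one before it is completed fails the run):
1. with the clamp still open, the track's end is up against the length stop (y of track_head in the frame of stop_face below 0.0025 m and value of joint clamp_handle below 0.3 rad), for 0.2 s.
2. the clamp handle has snapped over into its locked position (value of joint clamp_handle above 0.95 rad), for 0.2 s.
At the end, for the whole second after the job is handed in: The track lies flat in the channel with its end within 2.5 mm of the length stop, the handle is in its locked position (beyond 0.95 rad), and the pad presses on the resting track with more than 1.5 N (y of track_head in the frame of stop_face below 0.0025 m and z of track in the frame of cutting_jig below 0.0145 m and value of joint clamp_handle above 0.95 rad and contact force between clamp_arm and track above 1.5 N and linear speed of track below 0.01 m/s); the robot touches nothing.
It fails at once if the track is lifted out of its channel or tipped up (z of track in the frame of cutting_jig above 0.022 m or angle between track's own z axis and vertical above 0.15 rad).
It fails at once if the length stop is shifted by more than 3 mm (distance of stop_face from where it was at the start of the episode above 0.003 m).
It fails at once if a bystander is moved by more than 15 mm (distance of any of track_rubber, pliers, paint_pot, tape_roll, yellow_screwdriver from where it was at the start of the episode above 0.015 m).
It also fails if it takes over 43 s, if anything falls off the work surface, if the arm or the gripper's body presses on something with over 40 N, if the wrist force passes 120 N, or if a joint passes its speed limit or range.

## Robot

A 6-joint arm with a two-finger parallel gripper is mounted at the origin on a cart in front of the work surface, level with it; the furniture and walls round the work are solid. World frame = base frame: x ahead of the robot, y to its left, z up, the work surface at z = 0. Lengths are in m, angles in rad, forces in N, time in s.
With the tool pointing down it reaches from about 0.225 to 0.725 m from the base axis. Payload 3.1 kg.
Tool frame: the origin (TCP) lies between the finger pads; the fingertips stand 8 mm ahead of it and the grasp point (between the pads) lies 11 mm behind it; z points along the fingers, y is the line along which they close (so a half turn about z gives the same grasp; the last joint's range is limited). The gripper opens to 85 mm and grips with 20 to 120 N. Pads are 22 mm wide; open, the fingers measure 114 mm over their backs; the gripper's body (76 mm by 85 mm) begins 54 mm behind the grasp point. The pads swing forward as they close: fully open they stand 13 mm farther back than shut.
Start: joints at [1.039, 0.048, 0.099, 1.622, 0, 1.443], TCP at [0.206, 0.483, 0.239] pointing down, gripper open.
Joint ranges: [-2.91, 2.91], [-0.99, 1.94], [-1.21, 1.42], [-2.12, 2.29], [-1.49, 1.47], [-3.14, 3.14]. Speed limits (rad/s): [2.79, 2.79, 3.14, 3.14, 3.14, 3.14].

## Interface

Orientations are given as [roll, pitch, yaw] about the fixed x, y, z axes, in that order (R = Rz(yaw) Ry(pitch) Rx(roll)).
In Python, from bench import * gives the robot as it stands.
- The arm moves only by the tool apply_moves, never from a script. Its argument "moves" is a list of rows, each an object of numbers: "tx", "ty", "tz": the shift along the tool's x, y, z in cm; "rx", "ry", "rz": the turn, a rotation vector about the tool's x, y, z in degrees. In form: [{"tx": .., "ty": .., "tz": .., "rx": .., "ry": .., "rz": ..}, ...]. A call has 1 to 8 rows; each row is the pose to reach, as a shift and turn from the pose commanded when the call began, along the tool's axes at that moment; what a row does not reach only later rows make up. A row lasts 1/12 s, in which the tool goes at most 41.7 mm and 7.16 degrees, less where a joint would pass 70% of its speed; a pose out of reach is approached as far as the arm can. A call with a gripper value outside its range is refused whole. "gripper" is the opening, from -1 (shut) to 1 (fully open), so that 0 is half open, set as the call begins (left out, the last holds). The fingers move at their own pace and stop on an object; "newtons" is the grip in N (left out, the last holds). Time passes only in rows, so rows that repeat a pose let the fingers close. It gives the time, the measured TCP pose, the force, the opening and the grip force at its end, in the units of the state.
- sense(): the state, without advancing time (a new reading comes with each control period).
- get_image(name): name is "scene" or "top" or "wrist"; returns the picture (384x512x3 uint8, red, green, blue); there is no depth.
- camera_model(name): a dict with "fx", "fy", "cx", "cy" (pixels), "k1" (the pictures are not rectified: a ray, as slopes to the right and down, at radius r is drawn at 1 + k1 r^2 times it, then the intrinsics apply), "T" (4x4, takes a point from camera to world coordinates); the wrist camera has in their place "hand_eye" (4x4, takes a point from camera to tool coordinates, whose origin is the TCP and whose axes are the flange's). Camera axes: x right, y up, looking along -z (the intrinsics and any distortion apply to the point x, -y, -z); pixel columns grow to the right and rows downward; lengths in m; the calibration is good to about 2 mm. A picture is of the moment at which its call begins: read the wrist's pose just before it. camera_model takes no time and is no camera call.
- finish_job(): hands the job in; it is judged then, once.
The state is a dict: "clock": time; "qpos": joint angles; "joint_vel": joint speeds; "joint_efforts": joint torques, N m; "position": TCP position; "tool_rot": TCP orientation; "ft_force": force on the tool from outside, world axes, zero at the start; "moment": the same for the moment, N m; "grip_width": opening from 0.0 (shut) to 1.0 (fully open); "grasp_force": force on a finger pad.
Only numpy, scipy, OpenCV 4.12 (cv2) and the standard library are available. Lean on these libraries where they do the work, as an engineer would, in place of code of your own. Each camera call takes 0.05 s, during which the arm holds its last target. There are 200 camera calls.

## Working session

There is one attempt and no reset: what is moved stays moved. The work goes in short steps, Python scripts to look and compute and a tool call to move; the robot and the scene stay as the last step left them, time stands still between calls to the robot, and variables do not carry over. Pictures are saved under pics/ and viewed, at most 10 in all, crops included, and the job is handed in when it is done.

Besides the shell and the picture viewer there is one more tool, called after ">>>" by a JSON object that holds its "api" and its "payload". apply_moves: Moves the arm, as the interface text tells. Its arguments: {"type":"object","properties":{"moves":{"type":"array","items":{"type":"object","properties":{"tx":{"type":"number"},"ty":{"type":"number"},"tz":{"type":"number"},"rx":{"type":"number"},"ry":{"type":"number"},"rz":{"type":"number"}}}},"gripper":{"type":"number"},"newtons":{"type":"number"}},"required":["moves"]}

```bash
mkdir -p pics
cat > h.py <<'E'
from bench import *
import numpy as np, cv2
def rayf(m,u,v,T):
    x,y=(u-m["cx"])/m["fx"],(v-m["cy"])/m["fy"]
    X,Y=x,y
    for _ in range(20):
        s=1+m["k1"]*(X*X+Y*Y); X,Y=x/s,y/s
    T=np.array(T); return T[:3,3],T[:3,:3]@np.array([X,-Y,-1])
def onplane(m,u,v,z,T=None):
    o,d=rayf(m,u,v,m["T"] if T is None else T); return o+d*(z-o[2])/d[2]
def save(n,f):
    im=get_image(n); cv2.imwrite("pics/"+f,im[:,:,::-1]); return im
E
python3 - <<'E'
from h import *
s=sense(); print(s)
for n in("top","scene"): save(n,n+"1.png"); print(camera_model(n))
print(camera_model("wrist"))
E
```

```text
{'clock': 0.0, 'qpos': array([1.03920439e+00, 4.87649912e-02, 9.75366720e-02, 1.62196308e+00,
       9.70660489e-06, 1.44296316e+00]), 'joint_vel': array([-0.00035847,  0.00107039,  0.00027776,  0.00045597,  0.00097357,
       -0.00060795]), 'joint_efforts': array([ 1.08994768e-04, -3.38781667e+01,  3.20015788e+01,  2.02051469e-02,
       -7.69688654e-05,  1.15388369e-05]), 'position': array([0.20598019, 0.48225518, 0.23807904]), 'tool_rot': array([-3.13921836e+00, -3.14963937e-04,  2.73783351e+00]), 'ft_force': array([ 0.12021958,  0.06180393, -0.2573554 ]), 'moment': array([-0.06381739, -0.04288458, -0.05712611]), 'grasp_force': 0.0, 'grip_width': 0.9990043161709914}
{'fx': 378.02150347709096, 'fy': 378.02150347709096, 'cx': 249.12397732325843, 'cy': 197.86198298683192, 'k1': 0.013437334131160576, 'T': array([[ 0.01196055,  0.9953539 , -0.0955383 ,  0.41079956],
       [-0.99986879,  0.01086128, -0.01201784,  0.02824835],
       [-0.01092433,  0.09566951,  0.99535321,  1.18420963],
       [ 0.        ,  0.        ,  0.        ,  1.        ]])}
{'fx': 370.13943855665605, 'fy': 370.13943855665605, 'cx': 256.0627487031708, 'cy': 188.44322249637997, 'k1': 0.03497337617468428, 'T': array([[ 0.52226443,  0.59453056, -0.61137   , -0.03346382],
       [-0.85277925,  0.36639338, -0.37218738, -0.32020624],
       [ 0.00272515,  0.71574388,  0.69835755,  0.74487497],
       [ 0.        ,  0.        ,  0.        ,  1.        ]])}
{'fx': 272.25320890681644, 'fy': 272.25320890681644, 'cx': 253.82412455023842, 'cy': 187.34195205693, 'k1': -0.02608957286451676, 'hand_eye': array([[ 3.69161850e-04,  9.62212977e-01,  2.72297723e-01,
         6.95911045e-02],
       [ 9.99999813e-01, -4.88247219e-04,  3.69580871e-04,
        -2.17026043e-04],
       [ 4.88564117e-04,  2.72297536e-01, -9.62212977e-01,
        -1.35720197e-01],
       [ 0.00000000e+00,  0.00000000e+00,  0.00000000e+00,
         1.00000000e+00]])}
```

View pics/top1.png

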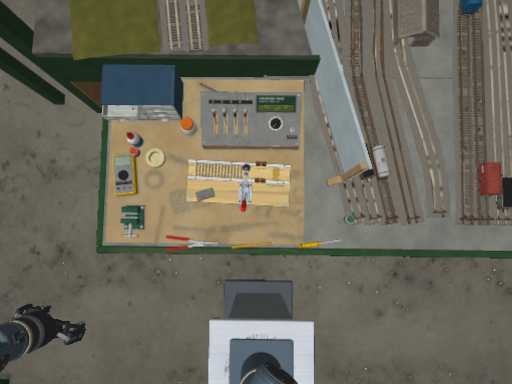

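View pics/scene1.png

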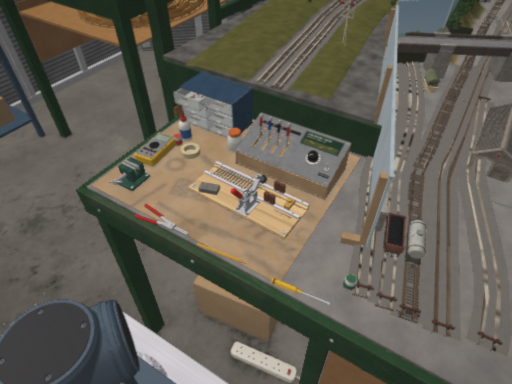

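The top view shows the jig at about columns 187–291, rows 160–207. The track runs from about 187 to 240, the clamp's red grip is near (244,206), and the rubber is at (205,194). The scene view shows the same from the front left.

Run:
```python
from h import *
a=cv2.imread("pics/top1.png")[150:215,175:300]; b=cv2.imread("pics/scene1.png")[150:240,180:318]
f=lambda i,s:cv2.resize(i,None,fx=s,fy=s,interpolation=cv2.INTER_CUBIC)
a=f(a,6)[:, :750]; cv2.imwrite("pics/c1.png",a)
m=camera_model("top")
for u,v in((187,160),(291,160),(187,207),(291,207)): print(u,v,onplane(m,u,v,.01))
for u,v in((244,206),): print(onplane(m,u,v,.1))
```

```text
187 160 [0.64137032 0.23987465 0.01      ]
291 160 [ 0.64460548 -0.08789415  0.01      ]
187 207 [0.49277075 0.23578127 0.01      ]
291 207 [ 0.49638557 -0.08811498  0.01      ]
[0.49119511 0.05579415 0.1       ]
```

View pics/c1.png

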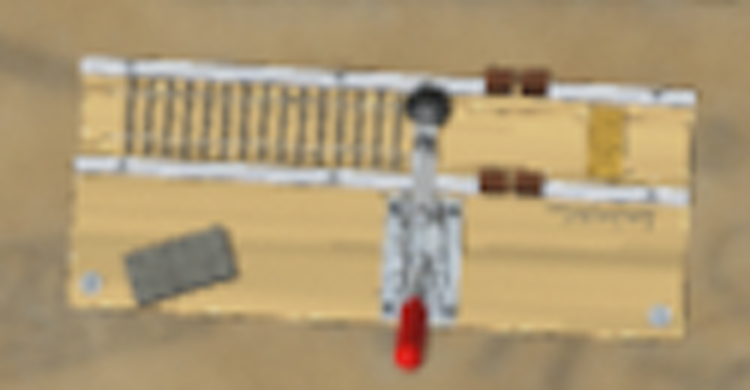

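>>> {"api": "apply_moves", "payload": {"moves": [{"tx": -46, "ty": -20, "tz": -1, "rz": -20}, {"tx": -46, "ty": -20, "tz": -1, "rz": -20}, {"tx": -46, "ty": -20, "tz": -1, "rz": -20}, {"tx": -46, "ty": -20, "tz": -1, "rz": -20}, {"tx": -46, "ty": -20, "tz": -1, "rz": -20}, {"tx": -46, "ty": -20, "tz": -1, "rz": -20}, {"tx": -46, "ty": -20, "tz": -1, "rz": -20}, {"tx": -46, "ty": -20, "tz": -1, "rz": -20}], "gripper": -1}}

```text
schema error: expected keys tx, ty, tz, rx, ry, rz
```

```bash
cat >> h.py <<'E'
from scipy.spatial.transform import Rotation as Ro
def pose():
    s=sense(); T=np.eye(4); T[:3,:3]=Ro.from_euler("xyz",s["tool_rot"]).as_matrix(); T[:3,3]=s["position"]; return T
def delta(p,yaw):
    T=pose(); R=T[:3,:3]; t=R.T@(np.array(p)-T[:3,3])*100
    r=np.degrees((Ro.from_matrix(R.T)*Ro.from_euler("xyz",[np.pi,0,yaw])).as_rotvec())
    print("pos",T[:3,3].round(4),"delta cm",t.round(2),"deg",r.round(2))
E
python3 -c "
from h import *
delta([.55,.12,.25],3.09)"
```

```text
pos [0.206  0.4823 0.2382] delta cm [-45.87 -19.8   -1.15] deg [ -0.12  -0.04 -20.18]
```

>>> {"api": "apply_moves", "payload": {"moves": [{"tx": -46, "ty": -20, "tz": -1, "rx": 0, "ry": 0, "rz": -20}, {"tx": -46, "ty": -20, "tz": -1, "rx": 0, "ry": 0, "rz": -20}, {"tx": -46, "ty": -20, "tz": -1, "rx": 0, "ry": 0, "rz": -20}, {"tx": -46, "ty": -20, "tz": -1, "rx": 0, "ry": 0, "rz": -20}, {"tx": -46, "ty": -20, "tz": -1, "rx": 0, "ry": 0, "rz": -20}, {"tx": -46, "ty": -20, "tz": -1, "rx": 0, "ry": 0, "rz": -20}, {"tx": -46, "ty": -20, "tz": -1, "rx": 0, "ry": 0, "rz": -20}, {"tx": -46, "ty": -20, "tz": -1, "rx": 0, "ry": 0, "rz": -20}], "gripper": -1}}

```text
clock: 0.77
position: [0.4264, 0.2491, 0.2453]
tool_rot: [-3.141, -0.001, 3.087]
ft_force: [0.7, 0.3, -0.3]
grip_width: 0.001
grasp_force: 0.0
```

```bash
python3 -c "
from h import *
delta([.55,.12,.25],3.09)"
```

```text
pos [0.4264 0.2491 0.2453] delta cm [-13.05 -12.21  -0.48] deg [-0.01 -0.04 -0.17]
```

>>> {"api": "apply_moves", "payload": {"moves": [{"tx": -13, "ty": -12, "tz": -0.5, "rx": 0, "ry": 0, "rz": 0}, {"tx": -13, "ty": -12, "tz": -0.5, "rx": 0, "ry": 0, "rz": 0}, {"tx": -13, "ty": -12, "tz": -0.5, "rx": 0, "ry": 0, "rz": 0}, {"tx": -13, "ty": -12, "tz": -0.5, "rx": 0, "ry": 0, "rz": 0}, {"tx": -13, "ty": -12, "tz": -0.5, "rx": 0, "ry": 0, "rz": 0}, {"tx": -13, "ty": -12, "tz": -0.5, "rx": 0, "ry": 0, "rz": 0}, {"tx": -13, "ty": -12, "tz": -0.5, "rx": 0, "ry": 0, "rz": 0}]}}

```text
clock: 1.35
position: [0.5486, 0.1235, 0.2498]
tool_rot: [3.141, -0.002, 3.085]
ft_force: [-0.7, 0.9, 0.6]
grip_width: 0.002
grasp_force: 0.0
```

Run:
```python
from h import *
T=pose(); np.save("T1.npy",T); im=save("wrist","w1.png"); print(T[:3,3])
cv2.imwrite("pics/w1b.png",cv2.resize(im[:,:,::-1],(800,600),interpolation=cv2.INTER_CUBIC))
```

```text
[0.54860779 0.12354562 0.24980519]
```

View pics/w1b.png

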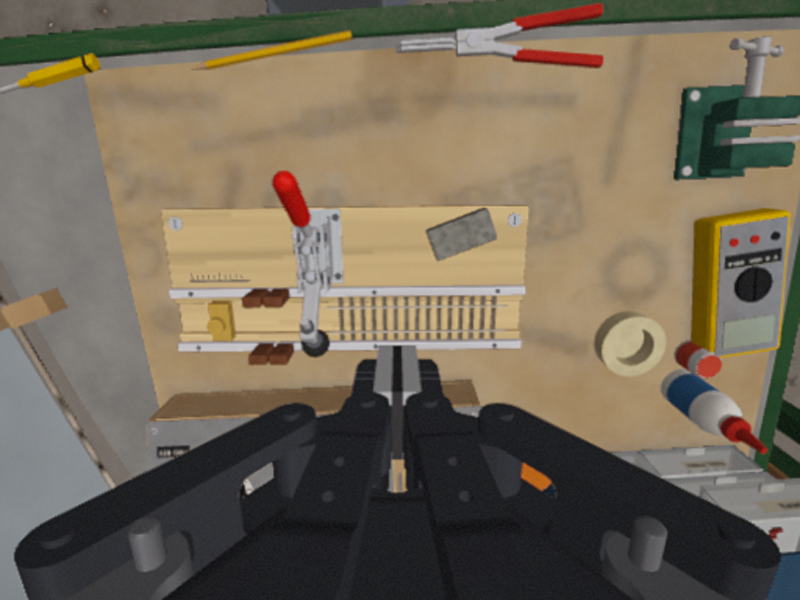

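The wrist view (800 px scale) shows the jig fences as near-horizontal lines at y≈292 and y≈345. The track tail is at about (499,317), the stop's face at about (233,322), the red handle's tip at (285,182) and its base at (302,222), and the rubber at (461,234).

Run:
```python
from h import *
T=np.load("T1.npy"); m=camera_model("wrist"); W=T@m["hand_eye"]
P=lambda u,v,z:onplane(m,u/1.5625,v/1.5625,z,W)
c=[P(172,290,.019),P(525,286.5,.019),P(178,351,.019),P(521,348,.019)]
for q in c: print(q.round(4))
d=(c[1]-c[0]+c[3]-c[2])[:2]; yaw=-np.arctan2(d[0],d[1]); print("yaw",yaw,np.linalg.norm(c[1]-c[0]))
for n,u,v,z in(("board",162,210,.01),("board",528,206,.01),("tail",499,317,.0145),("mouth",521,317,.012),("stop",233,322,.0145),("hbase",302,222,.078),("htip",284,178,.118),("rub",450,234,.02),("rubR",496,236,.02),("pad",316,345,.09)): print(n,P(u,v,z).round(4))
```

```text
[ 0.5682 -0.0801  0.019 ]
[0.5827 0.2365 0.019 ]
[ 0.6273 -0.0864  0.019 ]
[0.6419 0.2343 0.019 ]
yaw -0.045655074152991394 0.31696687796779766
board [ 0.4978 -0.0798  0.01  ]
board [0.5126 0.2401 0.01  ]
tail [0.6118 0.2145 0.0145]
mouth [0.6138 0.2356 0.012 ]
stop [ 0.603  -0.0316  0.0145]
hbase [0.509  0.0576 0.078 ]
htip [0.4779 0.0587 0.118 ]
rub [0.5319 0.1704 0.02  ]
rubR [0.5358 0.21   0.02  ]
pad [0.5994 0.0602 0.09  ]
```

```bash
python3 -c "
from h import *
delta([.6125,.243,.08],3.096); delta([.6125,.243,.0215],3.096)"
```

```text
pos [0.5481 0.1244 0.2502] delta cm [-5.81 12.19 17.01] deg [ 0.03 -0.11 -0.52]
pos [0.5481 0.1244 0.2502] delta cm [-5.82 12.19 22.86] deg [ 0.03 -0.11 -0.52]
```

>>> {"api": "apply_moves", "payload": {"moves": [{"tx": -3, "ty": 4, "tz": 0, "rx": 0, "ry": 0, "rz": 0}, {"tx": -5.8, "ty": 8, "tz": 2, "rx": 0, "ry": 0, "rz": -0.5}, {"tx": -5.8, "ty": 12.3, "tz": 5, "rx": 0, "ry": 0, "rz": -0.5}, {"tx": -5.8, "ty": 12.3, "tz": 9, "rx": 0, "ry": 0, "rz": -0.5}, {"tx": -5.8, "ty": 12.3, "tz": 13, "rx": 0, "ry": 0, "rz": -0.5}, {"tx": -5.8, "ty": 12.3, "tz": 17, "rx": 0, "ry": 0, "rz": -0.5}, {"tx": -5.8, "ty": 12.3, "tz": 17, "rx": 0, "ry": 0, "rz": -0.5}, {"tx": -5.8, "ty": 12.3, "tz": 17, "rx": 0, "ry": 0, "rz": -0.5}]}}

```text
clock: 2.07
position: [0.6079, 0.244, 0.0746]
tool_rot: [-3.138, -0.012, 3.098]
ft_force: [-0.9, 0.5, 0.6]
grip_width: 0.002
grasp_force: 0.0
```

Run:
```python
from h import *
delta([.6125,.243,.0215],3.096)
T=pose(); im=save("wrist","w2.png"); np.save("T2.npy",T)
cv2.imwrite("pics/w2b.png",cv2.resize(im[:,:,::-1],(800,600),interpolation=cv2.INTER_CUBIC))
```

```text
pos [0.6079 0.244  0.0746] delta cm [-0.53 -0.06  5.3 ] deg [-0.21 -0.68  0.13]
```

View pics/w2b.png

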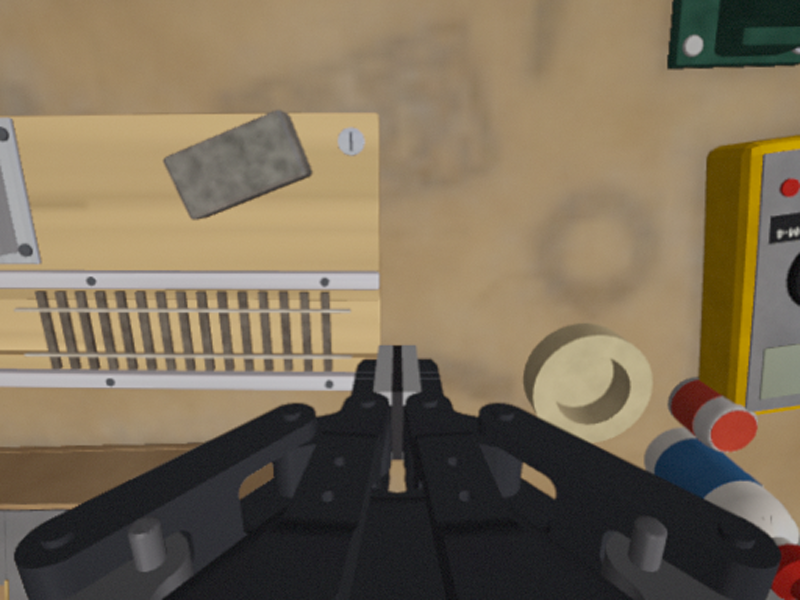

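The rails end at about (350,310) and (352,358), a little beyond the last sleeper at x≈330. The board ends at x≈379, and the fingers are just outside the mouth.

Run:
```python
from h import *
T=np.load("T2.npy"); m=camera_model("wrist"); W=T@m["hand_eye"]
P=lambda u,v,z:onplane(m,u/1.5625,v/1.5625,z,W)
for a in((350,310,.017),(352,358,.017),(330,333,.0145),(379,290,.012),(379,280,.019),(355,380,.019)):print(a,P(*a).round(4))
delta([.6125,.243,.0215],3.096)
```

```text
(350, 310, 0.017) [0.5999 0.2217 0.017 ]
(352, 358, 0.017) [0.6247 0.2209 0.017 ]
(330, 333, 0.0145) [0.6121 0.2107 0.0145]
(379, 290, 0.012) [0.5919 0.2358 0.012 ]
(379, 280, 0.019) [0.5853 0.2365 0.019 ]
(355, 380, 0.019) [0.6357 0.2219 0.019 ]
pos [0.6108 0.2442 0.0789] delta cm [-0.21 -0.1   5.74] deg [-0.09 -0.29  0.08]
```

>>> {"api": "apply_moves", "payload": {"moves": [{"tx": 0, "ty": 0, "tz": 3, "rx": 0, "ry": 0, "rz": 0}, {"tx": 0, "ty": 0, "tz": 5, "rx": 0, "ry": 0, "rz": 0}, {"tx": 0, "ty": 0, "tz": 5.7, "rx": 0, "ry": 0, "rz": 0}, {"tx": 0, "ty": 0, "tz": 5.7, "rx": 0, "ry": 0, "rz": 0}, {"tx": 0, "ty": 0, "tz": 5.7, "rx": 0, "ry": 0, "rz": 0}]}}

```text
clock: 2.53
position: [0.6152, 0.244, 0.0268]
tool_rot: [3.14, 0.004, 3.095]
ft_force: [-0.2, -0.3, 0.6]
grip_width: -0.002
grasp_force: 0.0
```

```bash
python3 -c "
from h import *
delta([.6125,.235,.0215],3.096);print(sense()['ft_force'])"
```

```text
pos [0.6152 0.244  0.0268] delta cm [ 0.23 -0.91  0.53] deg [ 0.08  0.22 -0.03]
[-0.19863077 -0.28112719  0.57970314]
```

>>> {"api": "apply_moves", "payload": {"moves": [{"tx": 0, "ty": 0, "tz": 0, "rx": 0, "ry": 0, "rz": 0}, {"tx": 0, "ty": 0, "tz": 0, "rx": 0, "ry": 0, "rz": 0}, {"tx": 0, "ty": 0, "tz": 0, "rx": 0, "ry": 0, "rz": 0}]}}

```text
clock: 2.78
position: [0.6149, 0.2439, 0.0259]
tool_rot: [3.141, 0.003, 3.095]
ft_force: [1.1, -0.3, -0.2]
grip_width: 0.006
grasp_force: 0.0
```

```bash
python3 -c "
from h import *
delta([.6125,.230,.0215],3.096);print(sense()['ft_force'])"
```

```text
pos [0.6149 0.2439 0.0259] delta cm [ 0.18 -1.4   0.44] deg [ 0.06  0.19 -0.03]
[ 1.06287515 -0.33677921 -0.2073603 ]
```

>>> {"api": "apply_moves", "payload": {"moves": [{"tx": 0.2, "ty": 0, "tz": 0.45, "rx": 0, "ry": 0, "rz": 0}, {"tx": 0.2, "ty": 0, "tz": 0.45, "rx": 0, "ry": 0, "rz": 0}, {"tx": 0.2, "ty": -0.4, "tz": 0.45, "rx": 0, "ry": 0, "rz": 0}, {"tx": 0.2, "ty": -0.8, "tz": 0.45, "rx": 0, "ry": 0, "rz": 0}, {"tx": 0.2, "ty": -1.2, "tz": 0.45, "rx": 0, "ry": 0, "rz": 0}, {"tx": 0.2, "ty": -1.6, "tz": 0.45, "rx": 0, "ry": 0, "rz": 0}, {"tx": 0.2, "ty": -2, "tz": 0.45, "rx": 0, "ry": 0, "rz": 0}]}}

```text
clock: 3.37
position: [0.6106, 0.2231, 0.0192]
tool_rot: [3.142, -0.0, 3.095]
ft_force: [-0.2, 0.0, -1.3]
grip_width: -0.001
grasp_force: 0.1
```

Run:
```python
from h import *
delta([.608,.150,.0215],3.096);print(sense()['ft_force'])
T=pose(); im=save("wrist","w3.png"); np.save("T3.npy",T)
cv2.imwrite("pics/w3b.png",cv2.resize(im[:,:,::-1],(800,600),interpolation=cv2.INTER_CUBIC))
```

```text
pos [0.6106 0.2231 0.0192] delta cm [-0.08 -7.32 -0.23] deg [ 0.   -0.01 -0.04]
[-0.15943688  0.00255811 -1.32320575]
```

View pics/w3b.png

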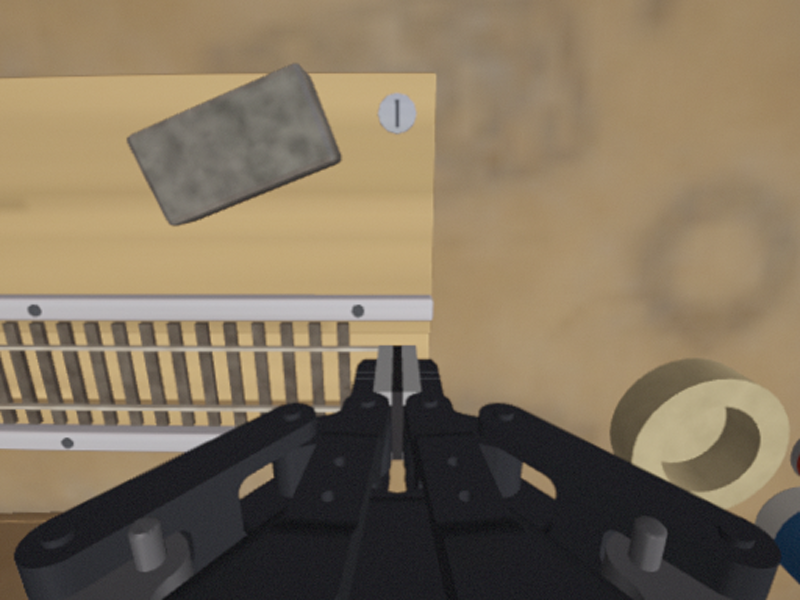

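The rail ends sit right beside the finger, at about (375,349), and the finger is centred in the channel. I'll push on now.

>>> {"api": "apply_moves", "payload": {"moves": [{"tx": -0.1, "ty": -0.5, "tz": -0.1, "rx": 0, "ry": 0, "rz": 0}, {"tx": -0.1, "ty": -1.2, "tz": -0.1, "rx": 0, "ry": 0, "rz": 0}, {"tx": -0.1, "ty": -2.0, "tz": -0.1, "rx": 0, "ry": 0, "rz": 0}, {"tx": -0.1, "ty": -3.0, "tz": -0.1, "rx": 0, "ry": 0, "rz": 0}, {"tx": -0.1, "ty": -4.0, "tz": -0.1, "rx": 0, "ry": 0, "rz": 0}, {"tx": -0.1, "ty": -5.0, "tz": -0.1, "rx": 0, "ry": 0, "rz": 0}, {"tx": -0.1, "ty": -5.8, "tz": -0.1, "rx": 0, "ry": 0, "rz": 0}, {"tx": -0.1, "ty": -6.4, "tz": -0.1, "rx": 0, "ry": 0, "rz": 0}]}}

```text
clock: 4.08
position: [0.6086, 0.1582, 0.0202]
tool_rot: [-3.141, -0.0, 3.095]
ft_force: [0.3, 0.2, 0.2]
grip_width: -0.002
grasp_force: 0.2
```

>>> {"api": "apply_moves", "payload": {"moves": [{"tx": 0, "ty": -0.3, "tz": 0, "rx": 0, "ry": 0, "rz": 0}, {"tx": 0, "ty": -0.6, "tz": 0, "rx": 0, "ry": 0, "rz": 0}, {"tx": 0, "ty": -0.8, "tz": 0, "rx": 0, "ry": 0, "rz": 0}, {"tx": 0, "ty": -0.8, "tz": 0, "rx": 0, "ry": 0, "rz": 0}, {"tx": 0, "ty": -0.8, "tz": 0, "rx": 0, "ry": 0, "rz": 0}]}}

```text
clock: 4.5
position: [0.6083, 0.1518, 0.0202]
tool_rot: [-3.142, -0.0, 3.096]
ft_force: [0.2, 0.4, 0.1]
grip_width: -0.003
grasp_force: 0.0
```

Run:
```python
from h import *
delta([.608,.141,.0205],3.096);print(sense()['ft_force'])
T=pose(); np.save("T4.npy",T); a=save("wrist","w4.png"); b=save("scene","s4.png"); c=save("top","t4.png")
f=lambda i,h:cv2.resize(i,(400,h),interpolation=cv2.INTER_CUBIC)
o=np.vstack([np.hstack([f(b[150:240,185:315],280),f(c[150:215,180:300],280)]),np.hstack([f(a,300),f(a[150:350,0:250],300)])])
cv2.imwrite("pics/c4.png",o[:,:,::-1])
```

```text
pos [0.6083 0.1518 0.0202] delta cm [-0.02 -1.08 -0.03] deg [-0.   -0.   -0.01]
[0.17820494 0.44680052 0.12638773]
```

View pics/c4.png

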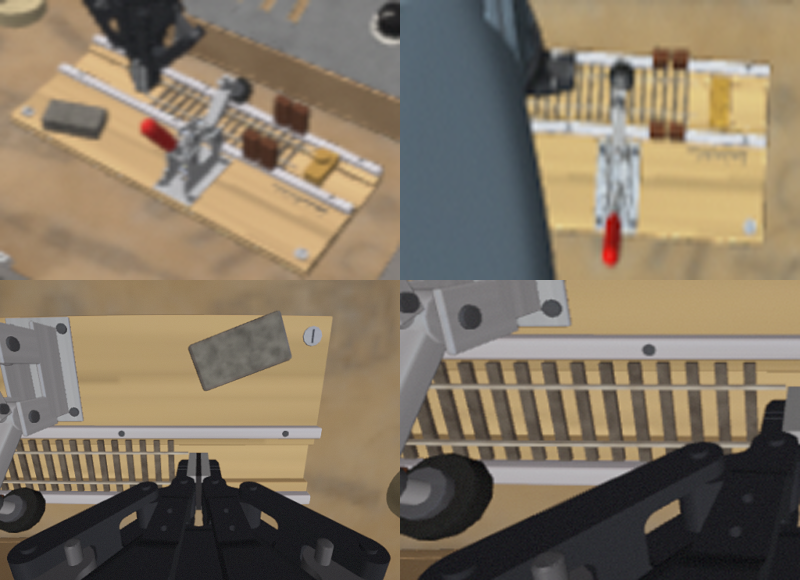

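The track is moving with the finger. In the top view the last sleeper is just past the guides, short of the stop (brass at about (720,100) in the composite). I'll creep on until the force rises.

>>> {"api": "apply_moves", "payload": {"moves": [{"tx": 0, "ty": -0.2, "tz": 0, "rx": 0, "ry": 0, "rz": 0}, {"tx": 0, "ty": -0.4, "tz": 0, "rx": 0, "ry": 0, "rz": 0}, {"tx": 0, "ty": -0.6, "tz": 0, "rx": 0, "ry": 0, "rz": 0}, {"tx": 0, "ty": -0.8, "tz": 0, "rx": 0, "ry": 0, "rz": 0}, {"tx": 0, "ty": -0.8, "tz": 0, "rx": 0, "ry": 0, "rz": 0}]}}

```text
clock: 5.07
position: [0.6079, 0.1432, 0.0202]
tool_rot: [-3.141, -0.0, 3.095]
ft_force: [1.2, -0.4, 0.3]
grip_width: -0.001
grasp_force: 0.0
```

>>> {"api": "apply_moves", "payload": {"moves": [{"tx": 0, "ty": -0.15, "tz": 0, "rx": 0, "ry": 0, "rz": 0}, {"tx": 0, "ty": -0.3, "tz": 0, "rx": 0, "ry": 0, "rz": 0}, {"tx": 0, "ty": -0.3, "tz": 0, "rx": 0, "ry": 0, "rz": 0}]}}

```text
clock: 5.32
position: [0.6078, 0.1408, 0.0202]
tool_rot: [3.141, 0.0, 3.095]
ft_force: [-0.3, 0.6, 0.1]
grip_width: -0.003
grasp_force: 0.5
```

>>> {"api": "apply_moves", "payload": {"moves": [{"tx": 0, "ty": -0.1, "tz": 0, "rx": 0, "ry": 0, "rz": 0}, {"tx": 0, "ty": -0.2, "tz": 0, "rx": 0, "ry": 0, "rz": 0}, {"tx": 0, "ty": -0.2, "tz": 0, "rx": 0, "ry": 0, "rz": 0}]}}

```text
clock: 5.57
position: [0.6079, 0.1407, 0.0204]
tool_rot: [3.137, 0.0, 3.097]
ft_force: [0.1, 5.5, 0.4]
grip_width: -0.0
grasp_force: 2.7
```

>>> {"api": "apply_moves", "payload": {"moves": [{"tx": 0, "ty": -0.1, "tz": 0, "rx": 0, "ry": 0, "rz": 0}, {"tx": 0, "ty": -0.2, "tz": 0, "rx": 0, "ry": 0, "rz": 0}, {"tx": 0, "ty": -0.2, "tz": 0, "rx": 0, "ry": 0, "rz": 0}]}}

```text
clock: 5.82
position: [0.6078, 0.1405, 0.0206]
tool_rot: [3.134, 0.001, 3.098]
ft_force: [0.4, 9.2, -0.2]
grip_width: -0.0
grasp_force: 4.5
```

>>> {"api": "apply_moves", "payload": {"moves": [{"tx": 0, "ty": 1, "tz": 0, "rx": 0, "ry": 0, "rz": 0}, {"tx": 0, "ty": 2.5, "tz": -0.5, "rx": 0, "ry": 0, "rz": 0}, {"tx": 0, "ty": 2.5, "tz": -4, "rx": 0, "ry": 0, "rz": 0}, {"tx": 0, "ty": 2.5, "tz": -8, "rx": 0, "ry": 0, "rz": 0}, {"tx": 0, "ty": 2.5, "tz": -12, "rx": 0, "ry": 0, "rz": 0}, {"tx": 0, "ty": 2.5, "tz": -16, "rx": 0, "ry": 0, "rz": 0}, {"tx": 0, "ty": 2.5, "tz": -19, "rx": 0, "ry": 0, "rz": 0}, {"tx": 0, "ty": 2.5, "tz": -19, "rx": 0, "ry": 0, "rz": 0}]}}

```text
clock: 6.48
position: [0.6125, 0.1627, 0.2205]
tool_rot: [3.14, 0.016, 3.096]
ft_force: [1.0, -1.0, 1.7]
grip_width: -0.001
grasp_force: 0.0
```

Run:
```python
from h import *
delta([.45,.06,.20],3.096); delta([.45,.06,.096],3.096)
T=pose(); np.save("T5.npy",T); im=save("wrist","w5.png")
m=camera_model("wrist");W=T@m["hand_eye"]
cv2.imwrite("pics/w5b.png",cv2.resize(im[60:320,0:347,::-1],(800,600),interpolation=cv2.INTER_CUBIC))
```

```text
pos [0.6125 0.1627 0.2205] delta cm [ 15.79 -11.     1.79] deg [ 0.1  0.9 -0. ]
pos [0.6125 0.1627 0.2205] delta cm [ 15.96 -11.02  12.19] deg [ 0.1  0.9 -0. ]
```

View pics/w5b.png

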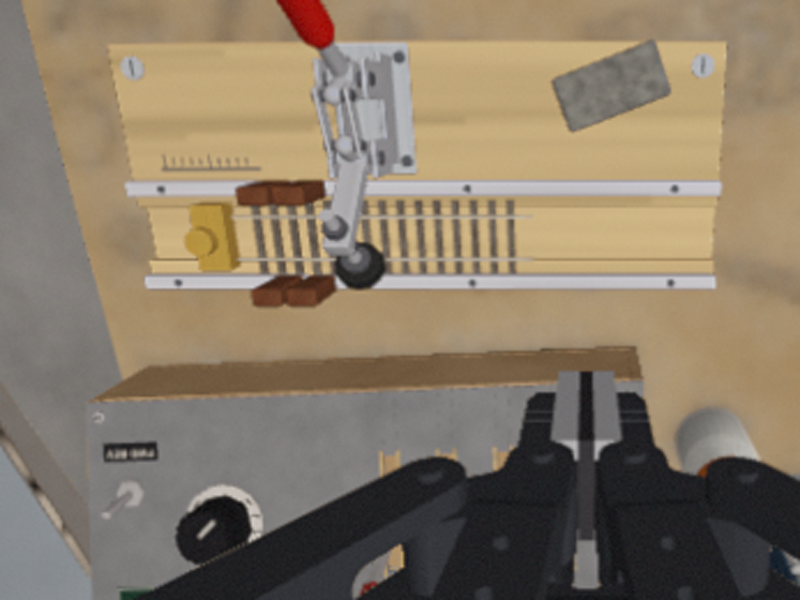

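The track's rails reach the stop's face at about (238,216), and the tail is at about (533,216). The clamp is still open, with its red grip at (305,22), so I'll go to the handle.

>>> {"api": "apply_moves", "payload": {"moves": [{"tx": 16, "ty": -11, "tz": 1, "rx": 0, "ry": 0, "rz": 0}, {"tx": 16, "ty": -11, "tz": 1, "rx": 0, "ry": 0, "rz": 0}, {"tx": 16, "ty": -11, "tz": 1, "rx": 0, "ry": 0, "rz": 0}, {"tx": 16, "ty": -11, "tz": 1, "rx": 0, "ry": 0, "rz": 0}, {"tx": 16, "ty": -11, "tz": 1, "rx": 0, "ry": 0, "rz": 0}, {"tx": 16, "ty": -11, "tz": 1, "rx": 0, "ry": 0, "rz": 0}, {"tx": 16, "ty": -11, "tz": 1, "rx": 0, "ry": 0, "rz": 0}, {"tx": 16, "ty": -11, "tz": 1, "rx": 0, "ry": 0, "rz": 0}]}}

```text
clock: 7.2
position: [0.4441, 0.0593, 0.1997]
tool_rot: [-3.141, -0.0, 3.095]
ft_force: [-0.6, 0.0, -0.2]
grip_width: -0.004
grasp_force: 0.0
```

```bash
python3 -c "
from h import *
delta([.45,.06,.096],3.096)"
```

```text
pos [0.4441 0.0593 0.1997] delta cm [-0.59  0.09 10.37] deg [-0.01 -0.   -0.03]
```

>>> {"api": "apply_moves", "payload": {"moves": [{"tx": 0.3, "ty": 0, "tz": 4, "rx": 0, "ry": 0, "rz": 0}, {"tx": 0.3, "ty": 0, "tz": 8, "rx": 0, "ry": 0, "rz": 0}, {"tx": 0.3, "ty": 0, "tz": 10.2, "rx": 0, "ry": 0, "rz": 0}, {"tx": 0.3, "ty": 0, "tz": 10.2, "rx": 0, "ry": 0, "rz": 0}, {"tx": 0.3, "ty": 0, "tz": 10.2, "rx": 0, "ry": 0, "rz": 0}]}}

```text
clock: 7.62
position: [0.4403, 0.0598, 0.0969]
tool_rot: [-3.141, -0.004, 3.097]
ft_force: [-0.1, 0.2, 0.7]
grip_width: 0.002
grasp_force: 0.0
```

>>> {"api": "apply_moves", "payload": {"moves": [{"tx": -0.8, "ty": 0, "tz": 0, "rx": 0, "ry": 0, "rz": 0}, {"tx": -1.6, "ty": 0, "tz": 0, "rx": 0, "ry": 0, "rz": 0}, {"tx": -2.4, "ty": 0, "tz": 0, "rx": 0, "ry": 0, "rz": 0}, {"tx": -3.2, "ty": 0, "tz": 0, "rx": 0, "ry": 0, "rz": 0}, {"tx": -4, "ty": 0, "tz": 0, "rx": 0, "ry": 0, "rz": 0}, {"tx": -4.6, "ty": 0, "tz": 0, "rx": 0, "ry": 0, "rz": 0}, {"tx": -4.6, "ty": 0, "tz": 0, "rx": 0, "ry": 0, "rz": 0}]}}

```text
clock: 8.2
position: [0.4893, 0.0571, 0.0997]
tool_rot: [3.141, 0.003, 3.095]
ft_force: [-1.9, -0.2, 1.6]
grip_width: -0.003
grasp_force: 1.0
```

>>> {"api": "apply_moves", "payload": {"moves": [{"tx": -0.5, "ty": 0, "tz": 0.1, "rx": 0, "ry": 0, "rz": 0}, {"tx": -1, "ty": 0, "tz": 0.2, "rx": 0, "ry": 0, "rz": 0}, {"tx": -1.5, "ty": 0, "tz": 0.2, "rx": 0, "ry": 0, "rz": 0}, {"tx": -2, "ty": 0, "tz": 0.2, "rx": 0, "ry": 0, "rz": 0}, {"tx": -2.5, "ty": 0, "tz": 0.2, "rx": 0, "ry": 0, "rz": 0}, {"tx": -2.8, "ty": 0, "tz": 0.2, "rx": 0, "ry": 0, "rz": 0}, {"tx": -2.8, "ty": 0, "tz": 0.2, "rx": 0, "ry": 0, "rz": 0}]}}

```text
clock: 8.78
position: [0.5161, 0.0557, 0.0963]
tool_rot: [-3.141, 0.002, 3.095]
ft_force: [-0.0, -0.3, 0.2]
grip_width: 0.005
grasp_force: 0.0
```

>>> {"api": "apply_moves", "payload": {"moves": [{"tx": -0.4, "ty": 0, "tz": 0, "rx": 0, "ry": 0, "rz": 0}, {"tx": -0.8, "ty": 0, "tz": 0, "rx": 0, "ry": 0, "rz": 0}, {"tx": -0.8, "ty": 0, "tz": 0, "rx": 0, "ry": 0, "rz": 0}]}}

```text
clock: 9.03
position: [0.523, 0.0555, 0.096]
tool_rot: [3.142, -0.0, 3.096]
ft_force: [-1.0, -0.3, 0.1]
grip_width: 0.0
grasp_force: 0.1
```

Run:
```python
from h import *
b=save("scene","s6.png"); c=save("top","t6.png"); a=save("wrist","w6.png")
f=lambda i,w,h:cv2.resize(i,(w,h),interpolation=cv2.INTER_CUBIC)
cv2.imwrite("pics/c6.png",np.hstack([f(b[150:240,185:315],450,320),f(a[130:330,0:250],350,320)])[:,:,::-1])
```

```text
(no output)
```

View pics/c6.png

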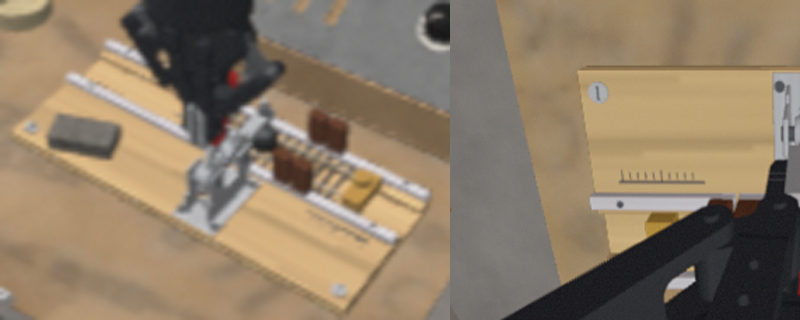

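The red grip now shows beyond the fingers at about (222,130), and the pad is lower. With almost no force left, it appears to have snapped over. I'll back off the way I came and check.

>>> {"api": "apply_moves", "payload": {"moves": [{"tx": 2, "ty": 0, "tz": 0, "rx": 0, "ry": 0, "rz": 0}, {"tx": 5, "ty": 0, "tz": 0, "rx": 0, "ry": 0, "rz": 0}, {"tx": 8, "ty": 0, "tz": -1, "rx": 0, "ry": 0, "rz": 0}, {"tx": 10, "ty": 0, "tz": -5, "rx": 0, "ry": 0, "rz": 0}, {"tx": 10, "ty": 0, "tz": -9, "rx": 0, "ry": 0, "rz": 0}, {"tx": 10, "ty": 0, "tz": -13, "rx": 0, "ry": 0, "rz": 0}, {"tx": 10, "ty": 0, "tz": -16, "rx": 0, "ry": 0, "rz": 0}, {"tx": 10, "ty": 0, "tz": -16, "rx": 0, "ry": 0, "rz": 0}]}}

```text
clock: 9.85
position: [0.4259, 0.0601, 0.2642]
tool_rot: [3.141, 0.014, 3.096]
ft_force: [0.3, -0.4, -0.2]
grip_width: -0.0
grasp_force: 0.0
```

Run:
```python
from h import *
b=save("scene","s7.png"); T=pose(); a=save("wrist","w7.png"); print(sense()["ft_force"])
m=camera_model("wrist");W=T@m["hand_eye"]
r=a.astype(int); k=(r[:,:,0]>120)&(r[:,:,1]<60)&(r[:,:,2]<60)
n,l,s,c=cv2.connectedComponentsWithStats(k.astype(np.uint8))
for i in range(1,n):
    if s[i,4]>30:
        print(s[i],c[i],[onplane(m,*c[i],z,W).round(3) for z in(.05+.056*np.cos(.42),)])
f=lambda i,w,h:cv2.resize(i,(w,h),interpolation=cv2.INTER_CUBIC)
cv2.imwrite("pics/c7.png",np.hstack([f(b[150:240,185:315],400,320),f(a,400,320)])[:,:,::-1])
```

```text
[-0.36536365 -0.36375154 -0.49965775]
[371 102  52  14 296] [398.14189189 108.50337838] [array([0.361, 0.215, 0.101])]
[372 128  49   8 238] [396.69327731 131.73529412] [array([0.386, 0.215, 0.101])]
[487 333  15  16  68] [493.67647059 339.13235294] [array([0.677, 0.385, 0.101])]
```

View pics/c7.png

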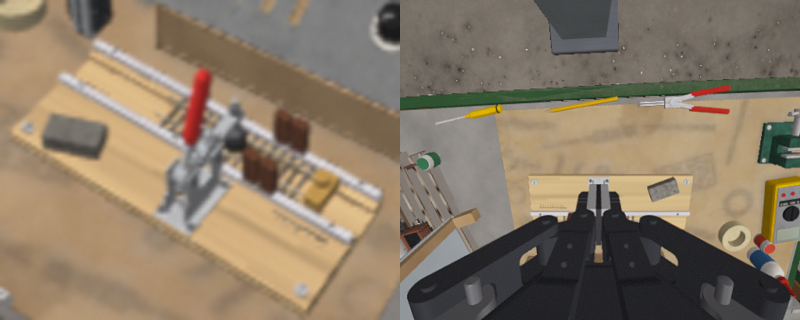

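The scene view shows the red grip nearly upright in the image, with its tip at about (203,72) in the composite and the pad near (237,140). I'll check its angle numerically.

Run:
```python
from h import *
m=camera_model("scene"); T=np.array(m["T"])
def proj(p):
    q=T[:3,:3].T@(np.array(p)-T[:3,3]); x,y=q[0]/-q[2],-q[1]/-q[2]; s=1+m["k1"]*(x*x+y*y); return np.array([x*s*m["fx"]+m["cx"],y*s*m["fy"]+m["cy"]])
def g(r,a): return [.527+r*np.sin(a),.0565-.0457*r*np.sin(a),.05+r*np.cos(a)]
for f in("scene1.png","s7.png"):
    r=cv2.imread("pics/"+f).astype(int); k=(r[:,:,2]>110)&(r[:,:,1]<60)&(r[:,:,0]<60); k[:150]=0;k[240:]=0;k[:,:215]=0;k[:,290:]=0
    v,u=np.nonzero(k); p=np.c_[u,v].astype(np.float32); print(f,len(u),p.mean(0),cv2.fitLine(p,2,0,.01,.01).ravel(),v.min(),v.max())
for a in(-.58,0,.1,.2,.3,.42):
    d=proj(g(78,a)) if 0 else proj(g(.078,a)); e=proj(g(.034,a)); print(a,((d+e)/2).round(1),((d-e)/np.linalg.norm(d-e)).round(3))
```

```text
scene1.png 16 [233.6875 190.875 ] [ 9.9675393e-01 -8.0508232e-02  2.3368750e+02  1.9087500e+02] 189 193
s7.png 84 [248.65475 180.20238] [  0.25491878  -0.96696246 248.65475    180.20238   ] 170 190
-0.58 [236.8 192.6] [-0.792 -0.611]
0 [244.  182.8] [-0.028 -1.   ]
0.1 [245.3 181.6] [ 0.051 -0.999]
0.2 [246.6 180.6] [ 0.119 -0.993]
0.3 [247.8 179.8] [ 0.179 -0.984]
0.42 [249.2 179.1] [ 0.242 -0.97 ]
```

The grip's direction matches the 0.42 rad locked lean and the arm is clear, so I'm handing it in.

```bash
python3 -c "
from bench import *
print(finish_job())"
```

```text
the job is handed in; nothing more can be done
None
```

I pushed the track up against the brass stop, snapped the clamp handle over to its locked angle, backed the arm clear and handed the job in at about 10 s; I didn't measure the pad's force on the track, and no verdict came back.

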